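# Unlatch the pressing box and balance its sprung lid in the hand

### The arm

A 6-joint arm with a two-finger parallel gripper is mounted at the origin on the work surface. World frame = base frame: x ahead of the robot, y to its left, z up, the work surface at z = 0. Lengths are in m, angles in rad, forces in N, time in s.
With the tool pointing down it reaches from about 0.4 to 0.825 m from the base axis. Payload 7 kg.
Tool frame: the origin (TCP) lies midway between the tips of the shut fingers; the grasp point (between the pads) lies 19 mm behind it; z points along the fingers, y is the line along which they close (so a half turn about z gives the same grasp; the last joint's range is limited). The gripper opens to 88 mm and grips with 3 to 60 N. Pads are 19 mm wide; open, the fingers measure 130 mm over their backs; the gripper's body (78 mm by 193 mm) begins 47 mm behind the grasp point.
Start: joints at [1.541, 0.359, 0.012, 0, -1.224, -0.288], TCP at [0.211, 0.641, 0.227] pointing down, gripper open.
Joint ranges: [-3.07, 3.07], [-1.43, 2.12], [-1.02, 1.25], [-3.03, 1.67], [-3.05, -0], [-3.03, 3.03]. Speed limits (rad/s): [2.39, 2.39, 3.01, 3.14, 3.14, 3.14].

### API

Orientations are given as [roll, pitch, yaw] about the fixed x, y, z axes, in that order (R = Rz(yaw) Ry(pitch) Rx(roll)).
In Python, from station import monitor, viewer, arm gives the robot as it stands.
- The arm moves only by the tool move_arm, never from a script. Its argument "deltas" is a list that holds one entry, the list of rows, each a list of 7 numbers: the turn, a rotation vector about the tool's x, y, z in degrees, then the shift along the tool's x, y, z in m, then the finger opening in m, from 0 to 0.0876. A call has 1 to 12 rows; each row is the pose to reach, as a shift and turn from the pose commanded when the call began, along the tool's axes at that moment; what a row does not reach only later rows make up. A row lasts 1/12 s, in which the tool goes at most 41.7 mm and 7.16 degrees, less where a joint would pass 70% of its speed; a pose out of reach is approached as far as the arm can. A call with a gripper value outside its range is refused whole. The fingers move at their own pace and stop on an object; "force" is the grip in N (left out, the last holds). Time passes only in rows, so rows that repeat a pose let the fingers close. It gives the time, the measured TCP pose, the force and the opening at its end, in the units of the state.
- monitor.get_state(): the state, without advancing time (a new reading comes with each control period).
- viewer.grab_frame(name): name is "side" or "top"; returns a dict with "frame" (384x512x3 uint8, blue, green, red), "vfov" (degrees; the focal length in pixels is half the picture's height over the tangent of half this angle, whatever the lens; pixels are square), "cx", "cy" (the principal point, pixels), "xyz" and "orientation" of the camera in the world. Camera axes: x right, y down, z forward; pixel columns grow to the right and rows downward; lengths in m; the calibration is good to about 2 mm. A picture is of the moment at which its call begins. There is no depth.
- arm.job_done(): hands the job in, once; it reports no verdict.
The state is a dict: "t": time; "q": joint angles; "qd": joint speeds; "joint_efforts": joint torques, N m; "eef_pos": TCP position; "ee_rot": TCP orientation; "force": force on the tool from outside, world axes, zero at the start; "moment": the same for the moment, N m; "width": finger opening in m.
Only numpy, scipy, OpenCV 4.12 (cv2) and the standard library are available. Lean on these libraries where they do the work, as an engineer would, in place of code of your own. Each camera call takes 0.05 s, during which the arm holds its last target. There are 200 camera calls.

### The job

Test the lid spring of the flower-pressing box: turn the latch knob clockwise until it clicks past its detent and frees the lid, then take the lid by its bar handle and raise it clearly past its balance point (some 10 degrees), without letting it fly open to its stop. Then bring it back to just below the balance point, about 6 degrees under it, and keep holding it still there: the job finishes with the robot still holding the lid. Leave the other things on the table where they are.

Things in the scene. Friction and masses are not known exactly. Their poses are not given: they have to be found in the camera images.
- press_box: The pressing box: fixed, grey painted steel, 200 x 290 x 100 mm (x, y, z), lid on top. Origin: centre of its underside. x axis points from the lid's handle side (near the robot) to its hinge side, y to the left, z up. It may stand turned a little.
- lid (a joint): Angle of the box's flat steel lid (170 x 200 x 6 mm, 0.8 kg): 0 shut, level; grows as the handle edge rises; stop at 1.5 rad. A hinge spring carries part of its weight. Balance point: 0.95 rad (54 degrees); let go below it, the lid falls shut; above it, it flies open. Force at the handle: about 1.3 N up when shut, 0 at balance, up to 1.7 N down near the stop. Hardly any friction.
- lid_hinge (a point): Point on the lid's hinge axis, midway along the lid: at (75, 40, 103) mm in the box's frame, fixed. The axis is parallel to the box's y axis.
- lid_handle (a point): Centre of the lid's handle: round steel bar, 12 mm thick, 120 mm long, parallel to the hinge, 220 mm from it, in the lid's plane; shut: at (-145, 40, 103) mm in the box's frame. Two 10 mm arms, 55 mm either side of its centre, join it to the lid's front edge; the window between bar and lid is 110 x 44 mm. Nothing below it but the table. The bar can turn between fingers as the lid swings.
- latch (a joint): Angle of the turn latch on the box's top, right of the lid: 0 = locked (start): its 50 mm steel tongue lies over the lid's edge and blocks the lid. Grows clockwise seen from above, stop at 1.3 rad. A sprung detent resists (up to 0.3 N m) and turns it back if let go before 0.6 rad; beyond about 0.7, it clicks over to 1.3 rad and stays. The tongue is clear of the lid from 1.0 rad on.
- latch_grip (a point): Grip point of the latch knob, on its vertical axis, at (-20, -95, 138) mm in the box's frame. The grip is an upright black bar 42 mm long, 14 mm wide, its top 10 mm above this point; at 0 its length lies along the box's x axis; it turns with the latch. Round knob foot (42 mm wide) and tongue: tops 22 mm or more below this point; box top 38 mm below.
- mallet: Bystander, to be left alone: a small black-handled hammer, 220 mm long, lying on the table to the right of the box. Origin in its shaft's underside.
- stick_pot: Bystander, to be left alone: a white ceramic pot, 72 mm wide and 85 mm high, with thin sticks up to 180 mm high, left of the box. Origin: centre of its underside.
- tape_roll: Bystander, to be left alone: a roll of paper tape lying flat, 80 mm across, 24 mm high, left of the box, nearer than the pot. Origin: centre of its underside.
- pen: Bystander, to be left alone: a black marker pen, 14 mm thick and about 140 mm long, lying in front of the box's right half, pointing at it. Origin: its underside, midway.
- glue_gun: Bystander, to be left alone: a yellow hot-glue gun lying on its side, 220 x 120 x 34 mm, at the box's front left. Origin: underside of its barrel.
- shears: Bystander, to be left alone: red-handled scissors lying right of the pen, at the front right, 190 mm long, 10 mm high. Origin: underside, at the pivot.

How it is judged:
By the outcome, as a careful person would: the job done as asked, in the order asked, and still so for the second after the job is handed in, while the arm keeps its last pose, push and grip.
It also fails if it takes over 51 s, if anything falls off the work surface, if the arm or the gripper's body presses on something with over 40 N, if the wrist force passes 120 N, or if a joint passes its speed limit or range.

## Working session

There is one attempt and no reset: what is moved stays moved. The work goes in short steps, Python scripts to look and compute and a tool call to move; the robot and the scene stay as the last step left them, time stands still between calls to the robot, and variables do not carry over. Pictures are saved under pics/ and viewed, on a budget of 10 in all, crops included, one or two more only if the job needs it, and the job is handed in when it is done.

Besides the shell and the picture viewer there is one more tool, called after "Emit:" by a JSON object that holds its "op" and its "data", one argument or row to a line. move_arm: Moves the arm, as the interface text tells. Its arguments: {"type":"object","properties":{"deltas":{"type":"array","items":{"type":"array","items":{"type":"array","items":{"type":"number"}}}},"force":{"type":"number"}},"required":["deltas"]}

```bash
mkdir -p pics; ls; python3 - <<'E'
from station import monitor, viewer, arm
import cv2
print(monitor.get_state())
for n in("top","side"):
    f=viewer.grab_frame(n); cv2.imwrite(f"pics/{n}0.png",f["frame"]); print({k:v for k,v in f.items() if k!="frame"})
E
```

```text
pics
{'t': 0.0, 'q': array([ 1.54110310e+00,  3.59414764e-01,  1.10710252e-02, -3.70415540e-04,
       -1.22411044e+00, -2.88098199e-01]), 'qd': array([-1.08145069e-03,  4.08372222e-05, -6.66302284e-04,  1.40631481e-04,
        5.02914433e-04,  9.35915748e-04]), 'joint_efforts': array([-9.65349027e-04, -5.82712734e+01,  2.93055135e+01,  6.99697718e+00,
        6.87709486e-03, -1.58548964e-04]), 'eef_pos': array([0.21078369, 0.64072805, 0.22560631]), 'ee_rot': array([ 3.13990418e+00, -1.37231137e-04, -3.17917460e-01]), 'force': array([-0.13257587, -0.15255832, -0.60147303]), 'moment': array([ 0.00677847,  0.00281237, -0.05270499]), 'width': 0.08759321360010079}
{'vfov': 46.112606391497266, 'cx': 259.81659620122286, 'cy': 194.224372939348, 'xyz': array([0.48231228, 0.03749537, 1.19524993]), 'orientation': array([-3.08363337, -0.01821284, -1.5541625 ])}
{'vfov': 47.35291807678866, 'cx': 255.86973858202754, 'cy': 192.18893614825544, 'xyz': array([0.42956953, 0.68178891, 0.88898751]), 'orientation': array([-2.45923222, -0.01022453, -2.94755065])}
```

View pics/top0.png

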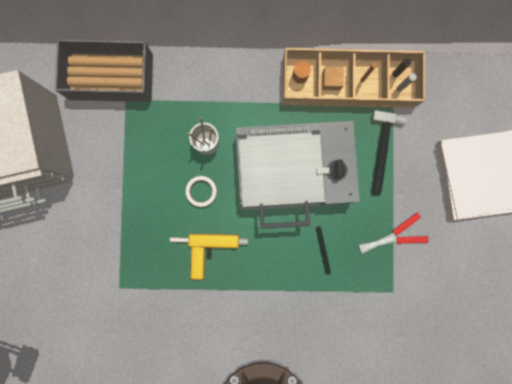

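View pics/side0.png

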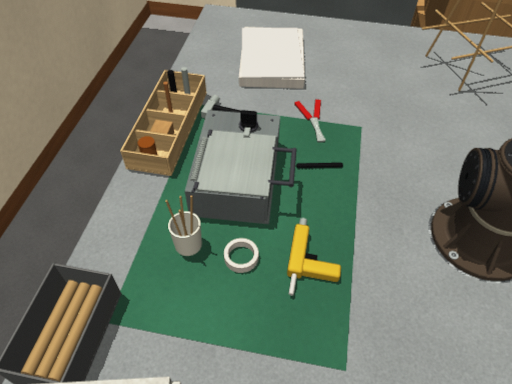

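Top view: box corners about (237,128), (354,122), (358,202), (240,209), the bar near (262..310, 225) and the knob at (338,170). Side view: knob at (249,118), bar at x≈293, y 150–185. I'll enlarge both to read the pixels more precisely.

```bash
python3 - <<'E'
import cv2,numpy as np
a=cv2.imread("pics/top0.png")[112:242,228:368]; b=cv2.imread("pics/side0.png")[98:228,182:312]
a=cv2.resize(a,(400*140//130,400),interpolation=3);b=cv2.resize(b,(360,400)) if 0 else cv2.resize(b[:, :120],(369,400),interpolation=3)
c=np.hstack([a[:, :430],b])
for i in range(0,130,10):
    cv2.line(c,(0,int(i*3.077)),(6 if i%50 else 14,int(i*3.077)),(0,0,255),1)
cv2.imwrite("pics/z.png",c);print(c.shape)
E
```

```text
(400, 799, 3)
```

View pics/z.png

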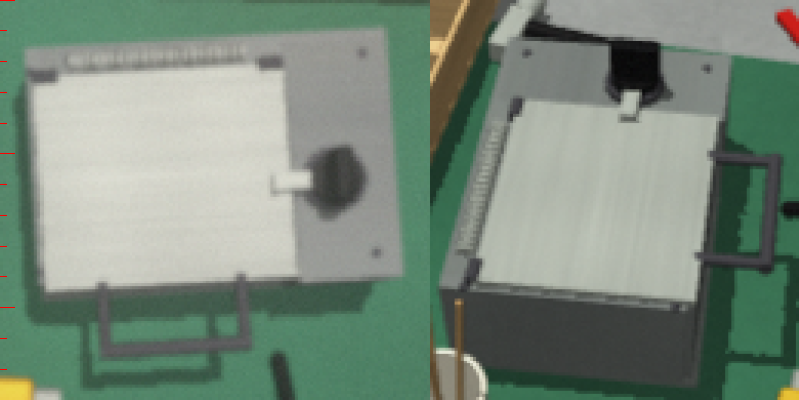

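```bash
cat > h.py <<'E'
import numpy as np, cv2
from scipy.spatial.transform import Rotation as R
from scipy.optimize import least_squares
def proj(P,f):
    H=f["frame"].shape[0]; F=H/2/np.tan(np.radians(f["vfov"])/2)
    c=(np.atleast_2d(P)-f["xyz"])@R.from_euler("xyz",f["orientation"]).as_matrix()
    return c[:,:2]/c[:,2:]*F+[f["cx"],f["cy"]]
def box(P,p):
    P=np.atleast_2d(P); return P@R.from_euler("z",p[2]).as_matrix().T+[p[0],p[1],0]
E
python3 - <<'E'
from station import viewer
from h import *
ft=viewer.grab_frame("top");fs=viewer.grab_frame("side")
T=[((100,145,100),(25,47)),((100,-145,100),(386,28)),((-100,-145,100),(402,277)),((-145,95,103),(103,350)),((-145,-15,103),(246,344))]
S=[((100,-145,100),(510,38)),((-100,-145,100),(731,57)),((-145,-15,103),(775,158)),((-145,95,103),(770,263)),((100,145,100),(440,290))]
pt=np.array([t[0] for t in T])/1e3;ut=np.array([t[1] for t in T])/3.077+[228,112]
ps=np.array([t[0] for t in S])/1e3;us=(np.array([t[1] for t in S])-[430,0])/3.077+[182,98]
def r(p):return np.r_[(proj(box(pt,p),ft)-ut).ravel(),(proj(box(ps,p),fs)-us).ravel()]
s=least_squares(r,[.55,0,0],loss="soft_l1");p=s.x
print(p,np.degrees(p[2]));print(r(p).reshape(-1,2).round(1))
for n,q in dict(grip=(-20,-95,138),handle=(-145,40,103),hinge=(75,40,103)).items(): print(n,box(np.array(q)/1e3,p).round(4))
g=box(np.array([-20,-95,148])/1e3,p); print(3.077*(proj(g,ft)-[228,112]),3.077*(proj(g,fs)-[182,98])+[430,0])
E
```

```text
[ 0.61973944 -0.07152228  0.07952828] 4.556634837174179
[[-0.6  0.6]
 [-0.4 -0.1]
 [ 0.5 -0.1]
 [ 0.7  0.9]
 [-0.4 -0. ]
 [-0.4 -0.7]
 [ 0.6 -0.8]
 [ 0.1  1.2]
 [-1.   0.3]
 [-0.6 -1.2]]
grip [[ 0.6073 -0.1678  0.138 ]]
handle [[ 0.472  -0.0432  0.103 ]]
hinge [[ 0.6913 -0.0257  0.103 ]]
[[345.30559141 173.45551195]] [[635.45482229  42.03164017]]
```

```bash
cat >> h.py <<'E'
BOX=[.6197,-.0715,.0795]
def delta(pos,yaw):
    "row (deg, m) from measured pose to tool-down pose"
    from station import monitor
    s=monitor.get_state(); A=R.from_euler("xyz",s["ee_rot"]); B=R.from_euler("xyz",[np.pi,0,yaw])
    return np.r_[np.degrees((A.inv()*B).as_rotvec()).round(2),A.inv().apply(np.array(pos)-s["eef_pos"]).round(4)]
E
python3 -c "
from h import *
print(delta([.6073,-.1678,.23],.0795))"
```

```text
[ 6.000e-02  1.000e-02 -2.277e+01  6.294e-01  6.443e-01 -3.300e-03]
```

Emit:
{"op": "move_arm", "data": {
  "deltas": [
    [[0,0,-22.8,0.629,0.644,-0.003,0.05],[0,0,-22.8,0.629,0.644,-0.003,0.05],[0,0,-22.8,0.629,0.644,-0.003,0.05],[0,0,-22.8,0.629,0.644,-0.003,0.05],[0,0,-22.8,0.629,0.644,-0.003,0.05],[0,0,-22.8,0.629,0.644,-0.003,0.05],[0,0,-22.8,0.629,0.644,-0.003,0.05],[0,0,-22.8,0.629,0.644,-0.003,0.05],[0,0,-22.8,0.629,0.644,-0.003,0.05],[0,0,-22.8,0.629,0.644,-0.003,0.05],[0,0,-22.8,0.629,0.644,-0.003,0.05],[0,0,-22.8,0.629,0.644,-0.003,0.05]]
  ]
}}

```text
t: 1.2
eef_pos: [0.4313, 0.1903, 0.2286]
ee_rot: [-3.141, -0.001, 0.081]
force: [1.2, 1.0, -0.5]
width: 0.05
```

```bash
python3 -c "
from h import *
print(delta([.6073,-.1678,.23],.0795))
from station import monitor;s=monitor.get_state();print(s['q'],s['ee_rot'],s['eef_pos'])"
```

```text
[-0.03   -0.03    0.07    0.1466  0.3711 -0.0016]
[ 8.34502261e-01  1.52263709e-02 -4.15868635e-01 -4.91075429e-05
 -1.13887514e+00  8.16981650e-01] [-3.14099467e+00 -5.71817868e-04  8.06668739e-02] [0.43130755 0.19030625 0.22855822]
```

Emit:
{"op": "move_arm", "data": {
  "deltas": [
    [[0,0,0,0.146,0.371,-0.002,0.05],[0,0,0,0.146,0.371,-0.002,0.05],[0,0,0,0.146,0.371,-0.002,0.05],[0,0,0,0.146,0.371,-0.002,0.05],[0,0,0,0.146,0.371,-0.002,0.05],[0,0,0,0.146,0.371,-0.002,0.05],[0,0,0,0.146,0.371,-0.002,0.05],[0,0,0,0.146,0.371,-0.002,0.05],[0,0,0,0.146,0.371,-0.002,0.05],[0,0,0,0.146,0.371,-0.002,0.05],[0,0,0,0.146,0.371,-0.002,0.05],[0,0,0,0.146,0.371,-0.002,0.05]]
  ]
}}

```text
t: 2.2
eef_pos: [0.6061, -0.1673, 0.2291]
ee_rot: [-3.141, 0.002, 0.077]
force: [-0.1, -0.1, 0.8]
width: 0.0503
```

```bash
python3 -c "
from h import *
print(delta([.6073,-.1678,.123],.0795))
from station import monitor;s=monitor.get_state();print(s['q'],s['qd'],s['ee_rot'],s['eef_pos'])"
```

```text
[-0.01    0.1    -0.12    0.0013  0.0006  0.1061]
[ 4.05428946e-02  2.82830258e-01 -9.09825895e-02 -1.73643121e-04
 -1.19866647e+00  1.60769607e+00] [ 3.84184190e-02 -3.09960157e-02 -2.46860015e-02 -5.10468295e-03
 -7.39815735e-05 -9.90090596e-03] [-3.14136902e+00  1.67588980e-03  7.73795543e-02] [ 0.60610691 -0.16730974  0.22913492]
```

Emit:
{"op": "move_arm", "data": {
  "deltas": [
    [[0,0,0,0.001,0.0,0.03,0.05],[0,0,0,0.001,0.0,0.06,0.05],[0,0,0,0.001,0.0,0.085,0.05],[0,0,0,0.001,0.0,0.1,0.05],[0,0,0,0.001,0.0,0.106,0.05],[0,0,0,0.001,0.0,0.106,0.05],[0,0,0,0.001,0.0,0.106,0.05]]
  ]
}}

```text
t: 2.78
eef_pos: [0.6077, -0.1652, 0.1252]
ee_rot: [3.141, -0.001, 0.081]
force: [0.1, 0.1, 1.2]
width: 0.05
```

```bash
python3 -c "
from h import *
print(delta([.6073,-.1678,.123],.0795))
from station import viewer
a=viewer.grab_frame('top')['frame'][112:242,278:408];b=viewer.grab_frame('side')['frame'][68:198,182:312]
cv2.imwrite('pics/k1.png',cv2.resize(np.hstack([a,b]),(800,400),interpolation=3))"
```

```text
[ 0.02   -0.05    0.1    -0.0006  0.0026  0.0022]
```

View pics/k1.png

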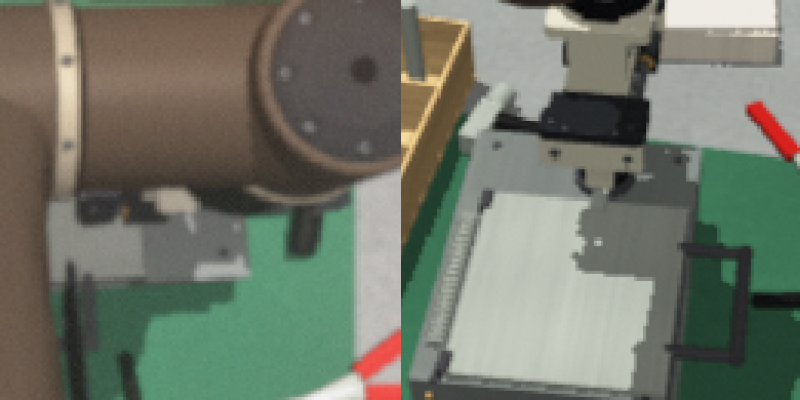

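The side view shows the fingers straddling the knob at crop (605,180), with the lid still shut. Next I centre, close and turn.

Emit:
{"op": "move_arm", "data": {
  "deltas": [
    [[0,0,0,0,0.0025,0.001,0.05],[0,0,0,0,0.0025,0.001,0.05],[0,0,0,0,0.0025,0.001,0.0],[0,0,0,0,0.0025,0.001,0.0],[0,0,0,0,0.0025,0.001,0.0],[0,0,0,0,0.0025,0.001,0.0],[0,0,0,0,0.0025,0.001,0.0],[0,0,0,0,0.0025,0.001,0.0],[0,0,0,0,0.0025,0.001,0.0]]
  ],
  "force": 40
}}

```text
t: 3.63
eef_pos: [0.6075, -0.1689, 0.1233]
ee_rot: [3.141, 0.0, 0.08]
force: [-0.1, -3.0, 0.7]
width: 0.014
```

```bash
python3 -c "
from h import *
print(delta([.6073,-.1678,.123],.0795))
from station import monitor;s=monitor.get_state();print(s['width'],s['force'],s['moment'])"
```

```text
[ 0.05    0.01    0.04   -0.0001 -0.0011  0.0003]
0.014042473053555887 [-0.05921891 -3.04552742  0.72508991] [-1.28322521 -0.05144117 -0.00559258]
```

Emit:
{"op": "move_arm", "data": {
  "deltas": [
    [[0,0,6.5,0,0,0,0],[0,0,13,0,0,0,0],[0,0,19.5,0,0,0,0],[0,0,26,0,0,0,0],[0,0,32.5,0,0,0,0],[0,0,39,0,0,0,0],[0,0,45.5,0,0,0,0],[0,0,52,0,0,0,0],[0,0,58.5,0,0,0,0],[0,0,65,0,0,0,0],[0,0,71,0,0,0,0],[0,0,73,0,0,0,0]]
  ]
}}

```text
t: 4.63
eef_pos: [0.6086, -0.1673, 0.1233]
ee_rot: [-3.139, 0.0, -1.2]
force: [3.1, 4.2, -1.5]
width: 0.0134
```

Emit:
{"op": "move_arm", "data": {
  "deltas": [
    [[0,0,0,0,0,0,0],[0,0,0,0,0,0,0.05],[0,0,0,0,0,0,0.05],[0,0,0,0,0,0,0.05],[0,0,0,0,0,0,0.05],[0,0,0,0,0,0,0.05],[0,0,0,0,0,-0.03,0.05],[0,0,0,0,0,-0.065,0.05],[0,0,0,0,0,-0.1,0.05],[0,0,0,0,0,-0.1,0.05],[0,0,0,0,0,-0.1,0.05]]
  ]
}}

```text
t: 5.55
eef_pos: [0.6087, -0.1685, 0.226]
ee_rot: [-3.137, -0.002, -1.194]
force: [-0.5, 0.3, -0.4]
width: 0.0499
```

```bash
python3 -c "
from h import *
print(delta([.472,-.0432,.22],.0795-np.pi/2))
from station import viewer
b=viewer.grab_frame('side')['frame'][68:198,182:312]
cv2.imwrite('pics/k2.png',cv2.resize(b,(500,500),interpolation=3))"
```

```text
[-2.800e-01 -8.000e-02  1.704e+01 -1.668e-01  8.100e-02  5.300e-03]
```

View pics/k2.png

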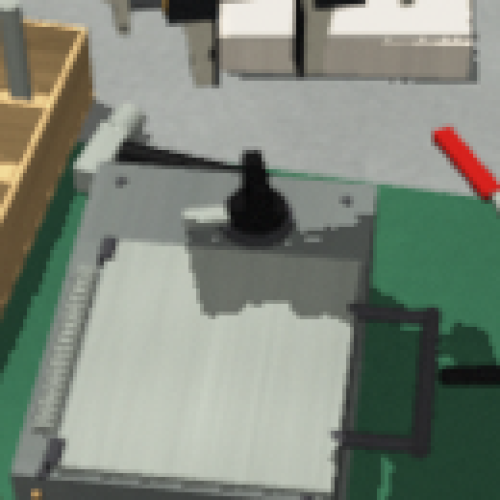

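The tongue now points toward the hinge side (crop (205,214)) and is off the lid: the latch has clicked over. Next, the handle.

Emit:
{"op": "move_arm", "data": {
  "deltas": [
    [[0,0,17,-0.167,0.081,0.005,0.036],[0,0,17,-0.167,0.081,0.005,0.036],[0,0,17,-0.167,0.081,0.005,0.036],[0,0,17,-0.167,0.081,0.005,0.036],[0,0,17,-0.167,0.081,0.005,0.036],[0,0,17,-0.167,0.081,0.005,0.036],[0,0,17,-0.167,0.081,0.005,0.036],[0,0,17,-0.167,0.081,0.005,0.036],[0,0,17,-0.167,0.081,0.005,0.036],[0,0,17,-0.167,0.081,0.005,0.036]]
  ]
}}

```text
t: 6.43
eef_pos: [0.4711, -0.0434, 0.2176]
ee_rot: [3.14, -0.0, -1.492]
force: [-0.1, -0.1, -1.2]
width: 0.0361
```

```bash
python3 -c "
from h import *
print(delta([.472,-.0432,.13],.0795-np.pi/2))"
```

```text
[ 0.07   -0.02   -0.03   -0.0002 -0.0011  0.0876]
```

Emit:
{"op": "move_arm", "data": {
  "deltas": [
    [[0,0,0,0,-0.001,0.03,0.036],[0,0,0,0,-0.001,0.06,0.036],[0,0,0,0,-0.001,0.08,0.036],[0,0,0,0,-0.001,0.088,0.036],[0,0,0,0,-0.001,0.088,0.036],[0,0,0,0,-0.001,0.088,0.036]]
  ]
}}

```text
t: 6.93
eef_pos: [0.4723, -0.0431, 0.1305]
ee_rot: [3.141, -0.001, -1.491]
force: [-0.8, -0.2, -0.2]
width: 0.0361
```

```bash
python3 -c "
from h import *
print(delta([.472,-.0432,.084],.0795-np.pi/2))
from station import viewer
a=viewer.grab_frame('top')['frame'][152:282,218:348];b=viewer.grab_frame('side')['frame'][98:228,222:352]
cv2.imwrite('pics/h1.png',cv2.resize(np.hstack([a,b]),(800,400),interpolation=3))"
```

```text
[ 0.03   -0.04    0.02    0.      0.0002  0.0465]
```

View pics/h1.png

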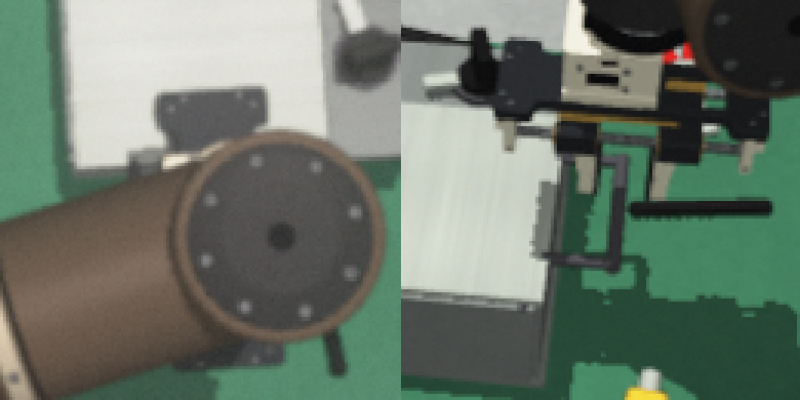

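Side view: the fingers at crop (585,185) and (660,185) straddle the bar at x≈620 symmetrically. I'll go down and close.

Emit:
{"op": "move_arm", "data": {
  "deltas": [
    [[0,0,0,0,0,0.02,0.036],[0,0,0,0,0,0.036,0.036],[0,0,0,0,0,0.046,0.036],[0,0,0,0,0,0.046,0.036],[0,0,0,0,0,0.046,0.036],[0,0,0,0,0,0.046,0],[0,0,0,0,0,0.046,0],[0,0,0,0,0,0.046,0],[0,0,0,0,0,0.046,0],[0,0,0,0,0,0.046,0],[0,0,0,0,0,0.046,0],[0,0,0,0,0,0.046,0]]
  ],
  "force": 20
}}

```text
t: 8.03
eef_pos: [0.4739, -0.0424, 0.0852]
ee_rot: [-3.137, 0.0, -1.49]
force: [4.9, -1.0, -1.3]
width: 0.011
```

```bash
python3 -c "
from h import *
from station import monitor
s=monitor.get_state();print(s['eef_pos'],s['ee_rot'],s['width'],s['force'],s['q'])
A=R.from_euler('xyz',s['ee_rot']);h=box([.075,.04,.103],BOX)[0]
for th in np.arange(0,1.2,.05).tolist()+[.845,.95,1.125]:
    d=box([.075-.22*np.cos(th),.04,.103+.22*np.sin(th)],BOX)[0]-box([-.145,.04,.103],BOX)[0]
    print(round(th,3),A.inv().apply(d).round(4))
"
```

```text
[ 0.47392229 -0.04239794  0.08522238] [-3.13734205e+00  1.76717290e-04 -1.48995440e+00] 0.011045666770435997 [ 4.87751321 -0.99307264 -1.28185741] [ 0.32642325  0.17687129 -0.60884969  0.00122455 -0.78090969 -0.24644966]
0.0 [ 0.  0. -0.]
0.05 [-0.     -0.0003 -0.011 ]
0.1 [-0.     -0.0012 -0.022 ]
0.15 [-0.     -0.0026 -0.0329]
0.2 [-0.     -0.0046 -0.0437]
0.25 [-0.     -0.0071 -0.0544]
0.3 [ 0.     -0.0101 -0.065 ]
0.35 [ 0.     -0.0137 -0.0754]
0.4 [ 0.     -0.0177 -0.0856]
0.45 [ 0.     -0.0223 -0.0956]
0.5 [ 0.     -0.0274 -0.1054]
0.55 [ 0.     -0.0329 -0.1149]
0.6 [ 0.     -0.039  -0.1241]
0.65 [ 0.     -0.0454 -0.1329]
0.7 [ 0.     -0.0523 -0.1415]
0.75 [ 1.000e-04 -5.970e-02 -1.497e-01]
0.8 [ 1.000e-04 -6.740e-02 -1.575e-01]
0.85 [ 1.00e-04 -7.55e-02 -1.65e-01]
0.9 [ 1.00e-04 -8.40e-02 -1.72e-01]
0.95 [ 1.000e-04 -9.280e-02 -1.786e-01]
1.0 [ 1.000e-04 -1.019e-01 -1.847e-01]
1.05 [ 1.000e-04 -1.113e-01 -1.904e-01]
1.1 [ 1.000e-04 -1.210e-01 -1.956e-01]
1.15 [ 1.000e-04 -1.310e-01 -2.003e-01]
0.845 [ 1.000e-04 -7.470e-02 -1.642e-01]
0.95 [ 1.000e-04 -9.280e-02 -1.786e-01]
1.125 [ 1.00e-04 -1.26e-01 -1.98e-01]
```

Emit:
{"op": "move_arm", "data": {
  "deltas": [
    [[0,0,0,0,-0.002,-0.006,0],[0,0,0,0,-0.003,-0.022,0],[0,0,0,0,-0.004,-0.033,0],[0,0,0,0,-0.006,-0.044,0],[0,0,0,0,-0.0085,-0.054,0],[0,0,0,0,-0.0115,-0.065,0],[0,0,0,0,-0.015,-0.075,0],[0,0,0,0,-0.019,-0.0855,0],[0,0,0,0,-0.024,-0.0955,0],[0,0,0,0,-0.029,-0.1055,0],[0,0,0,0,-0.029,-0.1055,0],[0,0,0,0,-0.029,-0.1055,0]]
  ]
}}

```text
t: 9.03
eef_pos: [0.5001, -0.0405, 0.1897]
ee_rot: [3.141, 0.0, -1.491]
force: [-1.1, -0.6, -1.4]
width: 0.0114
```

```bash
python3 -c "
from h import *
from station import monitor,viewer
s=monitor.get_state();print(s['eef_pos'],s['ee_rot'],s['width'],s['force'],s['q'])
f=viewer.grab_frame('side');b=f['frame'][38:228,162:352]
for th in (.4,.45,.5,.55):
  print(th,proj(box([[.075-.22*np.cos(th),.04+k,.103+.22*np.sin(th)] for k in(-.055,.055)],BOX),f).round(1).tolist())
cv2.imwrite('pics/l1.png',cv2.resize(b,(570,570),interpolation=3))"
```

```text
[ 0.50007524 -0.0405199   0.18971265] [ 3.14086385e+00  1.82874148e-04 -1.49104740e+00] 0.011402281194480062 [-1.14909242 -0.59479224 -1.44676037] [ 3.11140169e-01  1.01774818e-01 -4.16023396e-01 -3.97057739e-04
 -1.05366559e+00 -2.31194761e-01]
0.4 [[289.8, 124.3], [286.5, 157.9]]
0.45 [[288.1, 121.0], [284.7, 154.6]]
0.5 [[286.3, 117.6], [282.7, 151.2]]
0.55 [[284.2, 114.3], [280.4, 147.9]]
```

View pics/l1.png

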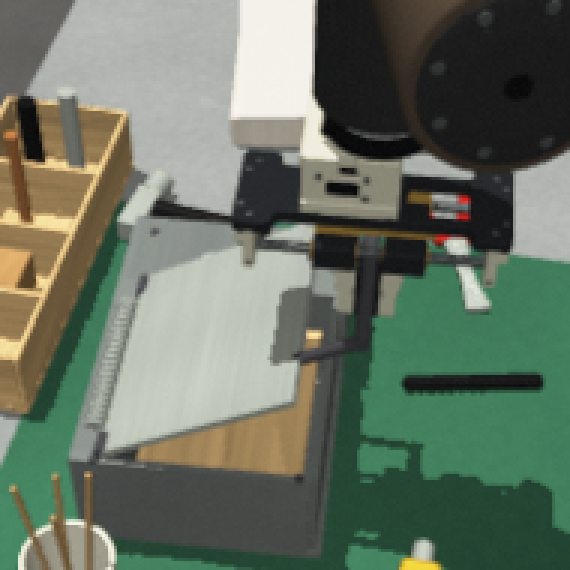

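The lid is rising with the bar in the grip: the bar's left end is at image (283,152), which matches 0.49 rad by the model. I'll carry on along the arc.

Emit:
{"op": "move_arm", "data": {
  "deltas": [
    [[0,0,0,0,-0.0055,-0.0095,0],[0,0,0,0,-0.0115,-0.0185,0],[0,0,0,0,-0.018,-0.0275,0],[0,0,0,0,-0.025,-0.036,0],[0,0,0,0,-0.0325,-0.0445,0],[0,0,0,0,-0.04,-0.052,0],[0,0,0,0,-0.048,-0.0595,0],[0,0,0,0,-0.0565,-0.0665,0],[0,0,0,0,-0.0655,-0.073,0],[0,0,0,0,-0.0745,-0.0795,0],[0,0,0,0,-0.0745,-0.0795,0],[0,0,0,0,-0.0745,-0.0795,0]]
  ]
}}

```text
t: 10.08
eef_pos: [0.5759, -0.0346, 0.2719]
ee_rot: [-3.14, -0.001, -1.49]
force: [-7.0, 0.6, 9.4]
width: 0.0115
```

```bash
cat >> h.py <<'E'
def lid():
    from station import monitor
    s=monitor.get_state(); print(s['t'],s['eef_pos'].round(4),s['ee_rot'].round(3),s['width'].__round__(4),s['force'].round(1))
    d=s['eef_pos']-[.4739,-.0424,.0852]; u=d[0]*np.cos(BOX[2])+d[1]*np.sin(BOX[2])
    th=np.arctan2(d[2],.22-u); print("th",th,"r",np.hypot(d[2],.22-u))
E
python3 -c "
from h import *
lid()
for th in (1.05,1.1,1.13,1.14): print(th,-.22*(np.cos(1)-np.cos(th)),-.22*(np.sin(th)-np.sin(1)))"
```

```text
10.0833 [ 0.5759 -0.0346  0.2719] [-3.14e+00 -1.00e-03 -1.49e+00] 0.0115 [-7.   0.6  9.4]
th 1.0081905515613085 r 0.22076184447294922
1.05 -0.009400876754810817 -0.005709492972946502
1.1 -0.01907536057736374 -0.010942002555778561
1.13 -0.025001349546356123 -0.013847065005604453
1.14 -0.02699571642015195 -0.014775752487757069
```

Emit:
{"op": "move_arm", "data": {
  "deltas": [
    [[0,0,0,0,-0.0035,-0.0045,0],[0,0,0,0,-0.008,-0.0075,0],[0,0,0,0,-0.013,-0.0105,0],[0,0,0,0,-0.018,-0.013,0],[0,0,0,0,-0.022,-0.015,0],[0,0,0,0,-0.025,-0.0165,0],[0,0,0,0,-0.025,-0.0165,0],[0,0,0,0,-0.025,-0.0165,0]]
  ]
}}

```text
t: 10.75
eef_pos: [0.6, -0.0327, 0.2859]
ee_rot: [-3.141, -0.0, -1.491]
force: [1.1, -4.7, -0.9]
width: 0.011
```

```bash
python3 -c "
from h import *
lid()
from station import viewer
f=viewer.grab_frame('side');b=f['frame'][8:198,162:352]
for th in (1,1.05,1.1,1.15,1.2):
  print(th,3*(proj(box([[.075-.22*np.cos(th),.04+k,.103+.22*np.sin(th)] for k in(-.055,.055)],BOX),f)-[162,8]).round(1))
  print(3*(proj(box([[.075-.17*np.cos(th),.04+.1,.106+.17*np.sin(th)]],BOX),f)-[162,8]).round(1))
cv2.imwrite('pics/l2.png',cv2.resize(b,(570,570),interpolation=3))"
```

```text
10.75 [ 0.6    -0.0327  0.2859] [-3.141 -0.    -1.491] 0.011 [ 1.1 -4.7 -0.9]
th 1.1346011160506375 r 0.22146991650702805
1 [[278.7 237.3]
 [259.8 337.5]]
[[212.7 421.5]]
1.05 [[265.8 229.8]
 [246.  330. ]]
[[201.9 416.1]]
1.1 [[252.6 222.9]
 [231.9 322.8]]
[[190.8 411. ]]
1.15 [[239.1 216.3]
 [216.9 316.2]]
[[179.1 405.9]]
1.2 [[225.  210.3]
 [201.9 310.2]]
[[167.4 401.4]]
```

View pics/l2.png

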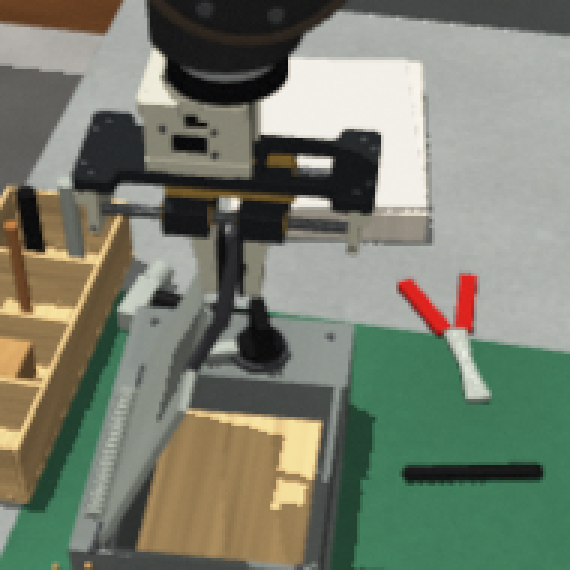

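The lid corner at crop (183,408) and the bar's left end near (222,318) agree with 1.13 rad, about 10.3° past balance. Now I bring it back down to 0.845 rad.

Emit:
{"op": "move_arm", "data": {
  "deltas": [
    [[0,0,0,0,0.007,0.0035,0],[0,0,0,0,0.0147,0.0075,0],[0,0,0,0,0.022,0.012,0],[0,0,0,0,0.0297,0.0168,0],[0,0,0,0,0.036,0.0213,0],[0,0,0,0,0.0423,0.0258,0],[0,0,0,0,0.048,0.0305,0],[0,0,0,0,0.0533,0.035,0],[0,0,0,0,0.0533,0.035,0],[0,0,0,0,0.0533,0.035,0],[0,0,0,0,0.0533,0.035,0]]
  ]
}}

```text
t: 11.72
eef_pos: [0.5464, -0.0366, 0.2509]
ee_rot: [3.141, -0.0, -1.49]
force: [-2.2, -1.7, 3.1]
width: 0.0115
```

```bash
python3 -c "
from h import *
lid()
from station import viewer
f=viewer.grab_frame('side');b=f['frame'][8:198,162:352]
for th in (.8,.845,.9):
  print(th,3*(proj(box([[.075-.22*np.cos(th),.04+k,.103+.22*np.sin(th)] for k in(-.055,.055)],BOX),f)-[162,8]).round(1))
  print(3*(proj(box([[.075-.17*np.cos(th),.04+.1,.106+.17*np.sin(th)]],BOX),f)-[162,8]).round(1))
cv2.imwrite('pics/l3.png',cv2.resize(b,(570,570),interpolation=3))"
```

```text
11.7167 [ 0.5464 -0.0366  0.2509] [ 3.141 -0.    -1.49 ] 0.0115 [-2.2 -1.7  3.1]
th 0.8443558566502989 r 0.22171617938560398
0.8 [[324.  270.9]
 [309.3 371.7]]
[[251.4 446.4]]
0.845 [[314.7 262.8]
 [299.1 363.6]]
[[243.3 440.7]]
0.9 [[302.7 253.5]
 [285.9 354. ]]
[[232.8 433.5]]
```

View pics/l3.png

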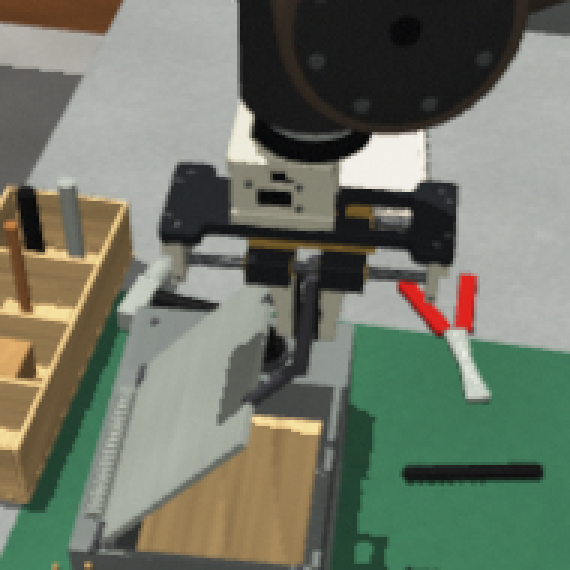

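The lid corner at (248,440) and the bar's left end at (302,366) are consistent with about 0.84 rad. I'll hold briefly to check it is still, then hand in.

Emit:
{"op": "move_arm", "data": {
  "deltas": [
    [[0,0,0,0,0,0,0],[0,0,0,0,0,0,0],[0,0,0,0,0,0,0],[0,0,0,0,0,0,0],[0,0,0,0,0,0,0],[0,0,0,0,0,0,0]]
  ]
}}

```text
t: 12.27
eef_pos: [0.5465, -0.0367, 0.251]
ee_rot: [3.141, 0.0, -1.491]
force: [-4.7, -1.4, 5.8]
width: 0.0108
```

```bash
python3 -c "
from h import *
lid()
from station import arm
print(arm.job_done())"
```

```text
12.2667 [ 0.5465 -0.0367  0.251 ] [ 3.141  0.    -1.491] 0.0108 [-4.7 -1.4  5.8]
th 0.8448184215628526 r 0.22165728601858004
the job is handed in; nothing more can be done
None
```

The job is handed in at 12.3 s, with the robot still holding the lid about 6° below its balance point.

- **Latch:** I turned the knob about 73° clockwise. The picture taken after release shows the tongue swung clear of the lid and staying there.
- **Lid:** I gripped it by the bar handle and raised it to about 1.13 rad, about 10° past balance and well short of the stop. I then lowered it to 0.845 rad, about 6° under balance.

**Last checks:**
- **Angle:** The tool pose gives 0.845 rad, and the side picture reads about 0.83–0.84 rad.
- **Stillness:** The tool moved only about 0.1 mm over a 0.5 s hold.
- **Grip:** The finger opening read about 11 mm on the 12 mm bar.
- **Disagreements:** The arc radius came out 1.7 mm larger than the given 220 mm. The held pose also shows a 5–8 N sideways and upward force, mostly along the lid. Both fit a 1–2 mm error in the measured box position and change the angle by less than about 0.5°.
- **Other objects:** None were touched on purpose, and those in view looked unmoved. I did not take a last picture of the whole table.

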